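# Unpile four castings into their trimming nests

## Robot

A 7-joint arm with a two-finger parallel gripper is mounted at the origin on a cart in front of the work surface, level with it; the furniture and walls round the work are solid. World frame = base frame: x ahead of the robot, y to its left, z up, the work surface at z = 0. Lengths are in m, angles in rad, forces in N, time in s.
With the tool pointing down it reaches from about 0.4 to 0.9 m from the base axis. Payload 5.6 kg.
Tool frame: the origin (TCP) lies at the very end of the fingers, on their centre line; the grasp point (between the pads) lies 19 mm behind it; z points along the fingers, y is the line along which they close (so a half turn about z gives the same grasp; the last joint's range is limited). The gripper opens to 92 mm and grips with 3 to 60 N. Pads are 20 mm wide; open, the fingers measure 128 mm over their backs; the gripper's body (75 mm by 189 mm) begins 69 mm behind the grasp point.
Start: joints at [1.193, 0.468, -0.012, 1.603, 0.006, 1.071, -0.056], TCP at [0.214, -0.614, 0.215] pointing down, gripper open.
Joint ranges: [-2.53, 2.53], [-0.31, 2.02], [-1.57, 1.55], [0.28, 2.44], [-1.29, 4.43], [0.15, 1.84], [-2.92, 2.92]. Speed limits (rad/s): [2.57, 2.57, 3.14, 3.14, 3.14, 3.14, 3.14].

## Interface

Orientations are given as a unit quaternion [x, y, z, w].
In Python, from cell import get_state, get_image, sign_off gives the robot as it stands.
- The arm moves only by the tool drive_tool, never from a script. Its arguments are lists of equal length, an entry for each row: "offset": the shift along the tool's x, y, z in cm, a list of three; "roll": the turn about the tool's z in rad; "fingers": the closure, from 0 (fully open) to 1 (shut). A call has 1 to 20 rows; each row is the pose to reach, as a shift and turn from the pose commanded when the call began, along the tool's axes at that moment; what a row does not reach only later rows make up. A row lasts 1/12 s, in which the tool goes at most 41.7 mm and 7.16 degrees, less where a joint would pass 70% of its speed; a pose out of reach is approached as far as the arm can. A call with a gripper value outside its range is refused whole. The fingers move at their own pace and stop on an object; the grip force is fixed at half the most. Time passes only in rows, so rows that repeat a pose let the fingers close. It gives the time, the measured TCP pose, the force, the opening and the grip force at its end, in the units of the state.
- get_state(): the state, without advancing time (a new reading comes with each control period).
- get_image(name): name is "side" or "top" or "wrist"; returns a dict with "frame" (480x640x3 uint8, red, green, blue), "range_z" (480x640 float32, m along the optical axis (not along the pixel's ray), 0 where there is no reading), "intrinsics" (3x3 intrinsics, pixels), "k1" (the pictures are not rectified: a ray, as slopes to the right and down, at radius r is drawn at 1 + k1 r^2 times it, then the intrinsics apply), "T" (4x4, takes a point from camera to world coordinates). Camera axes: x right, y up, looking along -z (the intrinsics and any distortion apply to the point x, -y, -z); pixel columns grow to the right and rows downward; lengths in m; the calibration is good to about 2 mm. A picture is of the moment at which its call begins.
- sign_off(): hands the job in; it is judged then, once.
The state is a dict: "time": time; "joint_pos": joint angles; "joint_velocities": joint speeds; "effort": joint torques, N m; "tcp_pos": TCP position; "tool_rot": TCP orientation; "ft_force": force on the tool from outside, world axes, zero at the start; "moment": the same for the moment, N m; "finger_gap": finger opening in m; "finger_force": force on a finger pad.
Only numpy, scipy, OpenCV 4.12 (cv2) and the standard library are available. Lean on these libraries where they do the work, as an engineer would, in place of code of your own. Each camera call takes 0.05 s, during which the arm holds its last target. There are 200 camera calls.

## Task

Load the trimming nests from the pile of four castings: take the castings off one at a time from the top and seat each fully down in the nest made for it, the same way up as it lies now (either end first) - the lever arm with its eyes over the two spigots of the slim nest, the round bearing flange over the single spigot of the round nest, the box housing between the eight dowels, and the flat frame over the oblong plug. Lower each one until it rests before letting go, do not drop or turn over any, and leave the loose locating blocks on the bench alone.

Things in the scene. Friction and masses are not known exactly. Their poses are not given: they have to be found in the camera images.
- cover_frame: Flat rectangular aluminium frame, bottom of the pile, which lies on a 4.6 mm thick cardboard mat: 62 (its x) x 124 (its y) x 14 mm high, with a rectangular window 30 x 88 mm through its middle (long members 16 mm wide, end members 18 mm). Origin: centre of its underside, z up.
- housing: Pale grey cast open-topped box with bosses inside, second in the pile, lying crosswise on the frame: 60 (its x) x 110 (its y) x 28 mm high, grasp across the 60 mm. Origin: centre of its underside, z up.
- bearing_flange: Round aluminium bearing flange, third in the pile: disc 66 mm across and 8 mm thick with a hub 42 mm across on top, 22 mm high in all, and a 26 mm bore right through. Grasp by the hub (the hub's sides are free from 8 to 22 mm above the underside). Origin: centre of its underside, z up along the bore.
- lever_arm: Aluminium lever arm on top of the pile, 120 mm long along its y: two round eyes, 36 mm across and 16 mm high with 20 mm bores, centred 42 mm either way along y, joined by a straight shank 18 mm wide (its x) and 14 mm high, 48 mm of it clear between the eyes; grasp across the shank's middle. The shank lies straight on the flange's hub. Origin: centre of its underside, z up.
- frame_nest: Nest for the frame, fixed on short feet with its underside 16 mm above the bench: dark steel plate 70 (its x) x 134 (its y) x 8 mm with one oblong round-topped plug in the middle, 22 x 80 mm, that fits into the frame's window (4 mm play each side, nose 30 mm above the plate's underside). Flat pads carry the frame 12 mm above the plate's underside. Origin: centre of the plate's underside; the long way is y.
- housing_nest: Nest for the housing, fixed on short feet with its underside 16 mm above the bench: dark steel plate 92 (its x) x 144 (its y) x 8 mm with eight tapered dowel pins, 10 mm thick and up to 30 mm above the underside, standing two on each side round the housing's outline with 4 mm play; the middle 60 mm of each long side is free for fingers. Four pads carry the housing 12 mm above the underside. Origin: centre of the plate's underside; the long way is y.
- flange_nest: Nest for the bearing flange, fixed on short feet with its underside 16 mm above the bench: round dark steel plate 84 mm across, 8 mm thick, with one tapered spigot in the middle, 18 mm thick, nose 37 mm above the underside, that enters the flange's bore (4 mm play all round). A pad carries the flange 12 mm above the underside. Origin: centre of the plate's underside.
- lever_nest: Nest for the lever arm, fixed on short feet with its underside 16 mm above the bench: slim dark steel plate with round ends, 46 (its x) x 130 (its y) x 8 mm, with two tapered spigots 42 mm either way along y, 12 mm thick, noses 31 mm above the underside, that enter the lever's two eyes (4 mm play all round). Pads carry the lever 12 mm above the underside. Origin: centre of the plate's underside.
- clamp_block_a: Bystander: a small loose dark locating block with a steel spring clip, 24 x 60 x 29 mm, standing on the cardboard to the left of the pile. Origin: centre of its underside.
- clamp_block_b: Bystander: a similar block, 25 x 52 x 21 mm, on the bench at the back. Origin: centre of its underside.

How it is judged:
By the outcome, as a careful person would: the job done as asked, in the order asked, and still so for the second after the job is handed in, with the robot touching nothing.
It also fails if it takes over 109 s, if anything falls off the work surface, if the arm or the gripper's body presses on something with over 40 N, if the wrist force passes 120 N, or if a joint passes its speed limit or range.

## Working session

There is one attempt and no reset: what is moved stays moved. The work goes in short steps, Python scripts to look and compute and a tool call to move; the robot and the scene stay as the last step left them, time stands still between calls to the robot, and variables do not carry over. Pictures are saved under pics/ and viewed, at most 15 in all, crops included, and the job is handed in when it is done.

Besides the shell and the picture viewer there is one more tool, called after ">>>" as name(argument=value, ...) on one line, values as JSON. drive_tool: Moves the arm, as the interface text tells. Its arguments: {"type":"object","properties":{"offset":{"type":"array"},"roll":{"type":"array"},"fingers":{"type":"array"}},"required":["offset","roll","fingers"]}

```bash
mkdir -p pics; ls; cat > h.py <<'E'
import numpy as np, cv2, sys
from cell import get_state, get_image, sign_off
def save(n,fn):
    d=get_image(n); cv2.imwrite('pics/'+fn+'.png',d['frame'][:,:,::-1])
    np.savez('pics/'+fn+'.npz',**{k:np.asarray(v) for k,v in d.items()}); return d
def load(fn): return dict(np.load('pics/'+fn+'.npz'))
def rays(d,uv):
    K=d['intrinsics']; dist=np.array([float(d['k1']),0,0,0,0])
    p=cv2.undistortPoints(np.asarray(uv,float).reshape(-1,1,2),K,dist).reshape(-1,2)
    v=np.c_[p[:,0],-p[:,1],-np.ones(len(p))]
    return d['T'][:3,3], v@d['T'][:3,:3].T
def onplane(d,uv,z):
    o,v=rays(d,uv); return o+v*((z-o[2])/v[:,2])[:,None]
def cloud(d):
    h,w=d['range_z'].shape; u,v=np.meshgrid(np.arange(w),np.arange(h))
    o,r=rays(d,np.c_[u.ravel(),v.ravel()]); z=d['range_z'].ravel()
    P=o+r*z[:,None]; P[z<=0]=np.nan
    return P.reshape(h,w,3)
E
python3 - <<'E'
from h import *
for n in('top','side','wrist'):
    d=save(n,n+'0'); print(n,d['T'].round(3).tolist(),d['intrinsics'].round(1).tolist(),d['k1'])
s=get_state(); print(s)
E
```

```text
pics
top [[0.025, 0.997, -0.078, 0.555], [-1.0, 0.025, -0.003, 0.187], [-0.001, 0.078, 0.997, 1.0], [0.0, 0.0, 0.0, 1.0]] [[520.6, 0.0, 321.0], [0.0, 520.6, 239.2], [0.0, 0.0, 1.0]] -0.04858235596505005
side [[0.906, 0.236, -0.352, 0.281], [-0.424, 0.524, -0.739, -0.527], [0.011, 0.818, 0.574, 0.619], [0.0, 0.0, 0.0, 1.0]] [[488.0, 0.0, 320.6], [0.0, 488.0, 249.0], [0.0, 0.0, 1.0]] 0.004879048967656044
wrist [[0.328, 0.918, 0.224, 0.275], [-0.945, 0.319, 0.076, -0.593], [-0.002, -0.237, 0.972, 0.385], [0.0, 0.0, 0.0, 1.0]] [[374.3, 0.0, 324.5], [0.0, 374.3, 240.2], [0.0, 0.0, 1.0]] -0.006872195647521823
{'time': 0.15, 'joint_pos': array([ 1.19297418,  0.46817887, -0.01161067,  1.603383  ,  0.00602812,
        1.07138363, -0.05628268]), 'joint_velocities': array([-4.32194102e-04, -1.00348490e-03, -5.67080430e-04, -3.07078284e-03,
       -7.84462507e-05, -1.66763333e-03,  1.13325316e-03]), 'effort': array([ 8.01577226e-04, -5.20949614e+01, -1.22572988e-02, -2.43976915e+01,
       -5.65527426e-02,  1.52741466e-02,  1.25121487e-04]), 'tcp_pos': array([ 0.21338718, -0.61352096,  0.21386863]), 'tool_rot': array([ 9.86021535e-01,  1.66616621e-01, -1.69938553e-04, -6.37276939e-04]), 'ft_force': array([-0.02196407,  0.47535304,  0.55107048]), 'moment': array([ 0.00354659,  0.01861945, -0.01976179]), 'finger_force': 0.0, 'finger_gap': 0.0915704177520109}
```

View pics/top0.png

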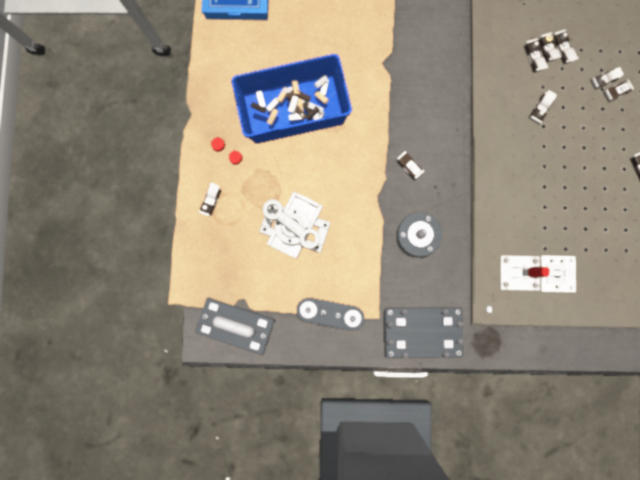

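View pics/side0.png

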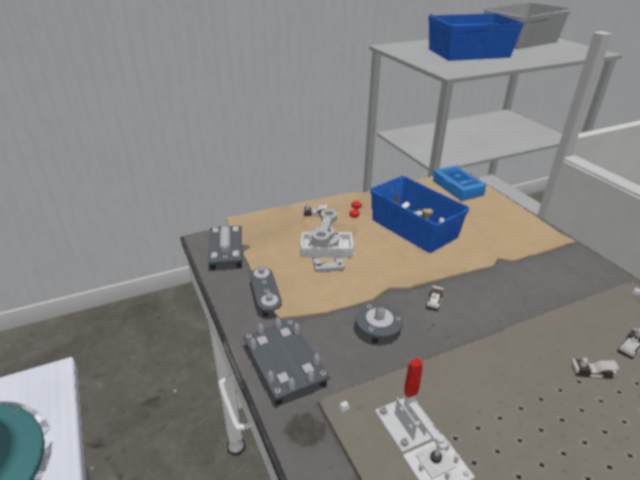

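The top view shows the pile at about (293,226), with the flange nest at (419,235), the housing nest at (424,332), the lever nest at (331,313) and the frame nest at (235,326). The side view confirms the layout: pile at (325,240), nests along the near edge.

```bash
python3 - <<'E'
from h import *
d=load('top0'); P=cloud(d); f=d['frame']
c=cv2.resize(f[175:375,180:480,::-1],None,fx=2.66,fy=2.66,interpolation=cv2.INTER_CUBIC); cv2.imwrite('pics/top0c.png',c)
s=load('side0')['frame'][195:315,200:360,::-1]; 
Z=P[...,2]
for n,(u,v) in dict(bench=(350,345),mat=(340,270),eye1=(271,200),shank=(291,223),eye2=(316,240),hous=(305,205),fnest=(215,330),fl=(405,235),hn=(425,332)).items():
    print(n,P[v-2:v+3,u-2:u+3].reshape(-1,3).mean(0).round(4), Z[v-2:v+3,u-2:u+3].std().round(4))
# height image
h=np.clip((Z-0)/0.1*255,0,255); h=np.nan_to_num(h).astype(np.uint8)
cv2.imwrite('pics/top0h.png',cv2.resize(cv2.applyColorMap(h,cv2.COLORMAP_JET)[175:375,180:480],None,fx=2.66,fy=2.66,interpolation=cv2.INTER_NEAREST))
E
```

```text
bench [ 0.433   0.1302 -0.0009] 0.0016
mat [0.575  0.1527 0.0057] 0.0016
eye1 [nan nan nan] nan
shank [nan nan nan] nan
eye2 [0.626  0.1991 0.0742] 0.0258
hous [0.6948 0.222  0.03  ] 0.0014
fnest [0.4569 0.3836 0.0231] 0.0017
fl [0.6435 0.0324 0.0246] 0.0022
hn [ 0.4632 -0.0077  0.0235] 0.0017
```

View pics/top0c.png

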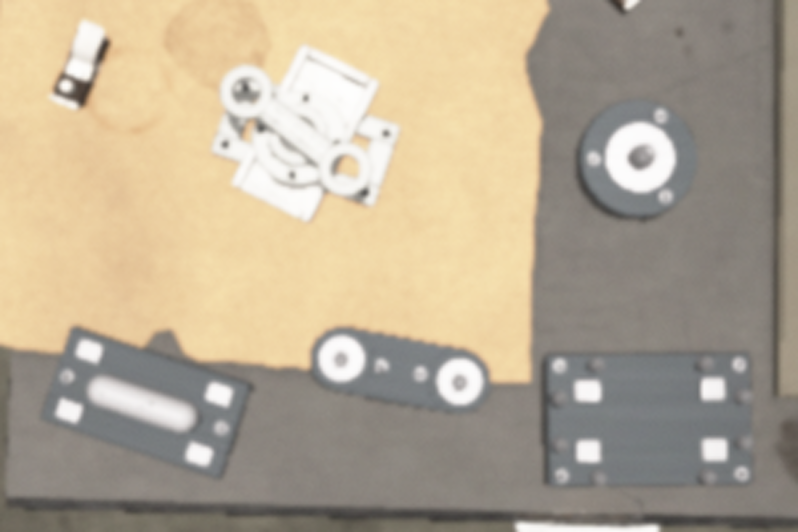

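View pics/top0h.png

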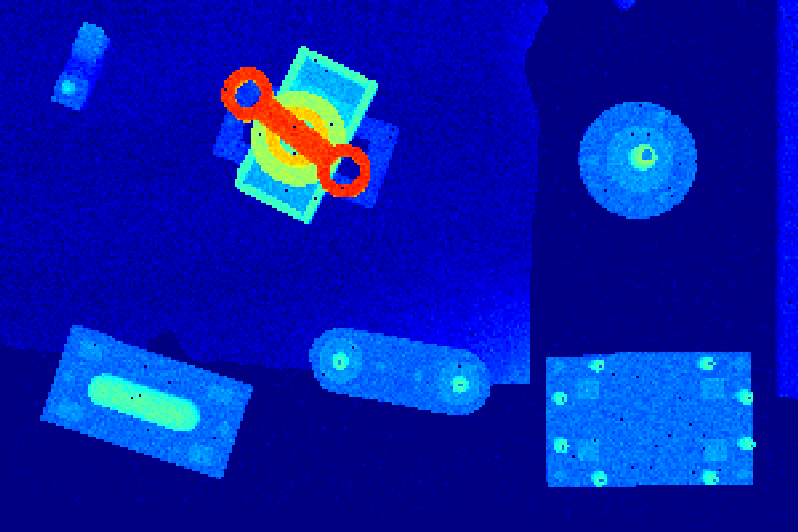

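The crop and height map separate everything cleanly: the lever runs from (246,93) to (344,172) in the crop, with the flange, housing and frame below it in distinct height bands. The nests sit along the front, with the flange nest at (640,158). I'll measure by height bands.

```bash
cat >> h.py <<'E'
def band(d,P,lo,hi,x0,x1,y0,y1,largest=True):
    m=((P[...,2]>lo)&(P[...,2]<hi)&(P[...,0]>x0)&(P[...,0]<x1)&(P[...,1]>y0)&(P[...,1]<y1)).astype(np.uint8)
    m=cv2.morphologyEx(m,cv2.MORPH_CLOSE,np.ones((3,3)))
    if largest:
        n,l,st,_=cv2.connectedComponentsWithStats(m); m=(l==1+np.argmax(st[1:,4])).astype(np.uint8)
    return m
def pts(d,m,z):
    v,u=np.nonzero(m); return onplane(d,np.c_[u,v],z)[:,:2]
def rect(xy):
    (c,s,a)=cv2.minAreaRect((xy*1000).astype(np.float32)); 
    if s[0]<s[1]: a+=90
    a=(a+90)%180-90
    return np.round(c,1),np.round(sorted(s),1),round(a,1)
def pca(xy):
    c=xy.mean(0); w,V=np.linalg.eigh(np.cov((xy-c).T)); v=V[:,1]; a=np.degrees(np.arctan2(v[1],v[0])); a=(a+90)%180-90
    return (c*1000).round(1),round(a,1),len(xy)
def circ(xy):
    A=np.c_[2*xy,np.ones(len(xy))]; s=np.linalg.lstsq(A,(xy**2).sum(1),rcond=None)[0]
    return (s[:2]*1000).round(1), round(1000*np.sqrt(s[2]+s[0]**2+s[1]**2),1)
E
python3 - <<'E'
from h import *
d=load('top0'); P=cloud(d)
pile=(.55,.80,.12,.36)
m=band(d,P,.077,.095,*pile); xy=pts(d,m,.084); print('lever',rect(xy),pca(xy))
for zl,zh,z,n in((.0605,.0765,.0686,'hub'),(.050,.060,.0546,'disc'),(.036,.050,.0466,'rim'),(.0115,.024,.0186,'frame')):
    m=band(d,P,zl,zh,*pile,largest=False)
    m=cv2.morphologyEx(m,cv2.MORPH_OPEN,np.ones((2,2))) 
    xy=pts(d,m,z); h=cv2.convexHull((xy*1000).astype(np.float32)).reshape(-1,2)/1000
    print(n,rect(xy),pca(xy),circ(h))
for n,b,z in (('fn',(.38,.53,.30,.45),.024),('ln',(.40,.55,.10,.24),.024),('hn',(.35,.55,-.10,.10),.024),('rn',(.55,.72,-.06,.09),.024)):
    m=band(d,P,.015,.06,*b); xy=pts(d,m,z)
    h=cv2.convexHull((xy*1000).astype(np.float32)).reshape(-1,2)/1000
    print(n,rect(xy),pca(xy), circ(h))
    mp=band(d,P,.036,.065,*b,largest=False)
    k,l,st,c=cv2.connectedComponentsWithStats(mp)
    for i in range(1,k):
        if st[i,4]>3: q=pts(d,(l==i),.044); print('   pin',st[i,4],(q.mean(0)*1000).round(1), pca(q)[1])
    # white pads
    g=cv2.cvtColor(d['frame'],cv2.COLOR_RGB2GRAY); mb=((g>190)&(m>0)).astype(np.uint8)
    k,l,st,c=cv2.connectedComponentsWithStats(mb)
    for i in range(1,k):
        if st[i,4]>15: print('   pad',st[i,4],(pts(d,(l==i),.028).mean(0)*1000).round(1))
E
```

```text
lever (array([652.7, 244.2]), array([ 35.1, 116.9]), 52.2) (array([652.1, 244.6]), np.float64(52.7), 730)
hub (array([648.8, 242. ]), array([34.5, 39.5]), -43.2) (array([648.9, 243.3]), np.float64(-39.1), 166) (array([649.4, 242.9]), np.float64(20.2))
disc (array([648.4, 241.5]), array([61.8, 64.8]), -40.2) (array([648.9, 243.7]), np.float64(-36.8), 436) (array([649.6, 242.9]), np.float64(32.3))
rim (array([653.3, 238.9]), array([ 60.1, 109.1]), -25.2) (array([656.8, 236.7]), np.float64(-25.0), 472) (array([657.8, 245.7]), np.float64(54.1))
frame (array([685.8, 285.1]), array([ 95.4, 246.1]), 53.0) (array([664. , 246.1]), np.float64(54.8), 631) (array([722.2, 253. ]), np.float64(116.8))
fn (array([468.2, 351.1]), array([ 70.3, 126. ]), 73.5) (array([467.8, 356.2]), np.float64(68.2), 2345) (array([458.1, 360.6]), np.float64(65.6))
   pin 484 [467.4 346.6] 73.5
   pad 60 [500.7 387.9]
   pad 362 [465.2 350.5]
   pad 16 [473.3 302.4]
   pad 61 [458.6 400.5]
   pad 65 [431.3 308.6]
ln (array([493. , 165.4]), array([ 68.2, 134. ]), -82.9) (array([493.8, 164.8]), np.float64(86.4), 1744) (a
[... 153 characters left out ...]
d 220 [486.5 128.4]
hn (array([463.3,  -5.6]), array([ 92.3, 145.7]), -88.7) (array([463.2,  -4.8]), np.float64(-86.8), 3879) (array([449.3,  -4.3]), np.float64(73.4))
   pin 24 [504.  -40.3] -85.1
   pin 18 [501.1  35.2] -48.1
   pin 25 [481.7 -67.5] 10.2
   pin 20 [478.3  60.4] 28.9
   pin 23 [449.8 -68.6] 83.2
   pin 24 [445.6  59.5] -87.0
   pin 22 [423.7  32.7] -20.3
   pin 25 [426.1 -43.2] 82.6
   pad 62 [485.5 -48.4]
   pad 76 [481.9  39.1]
   pad 69 [439.8  37.6]
   pad 69 [443.3 -49.9]
rn (array([645.3,   5.8]), array([81.4, 83.4]), -88.6) (array([645.2,   5.5]), np.float64(-70.3), 1549) (array([645.3,   5.4]), np.float64(41.7))
   pin 65 [645.2   6.1] -11.3
   pad 474 [646.5   4.3]
```

```bash
cat > go.py <<'E'
from h import *
# usage: go.py x y z phi(deg, tool x heading in world) in mm -> offset cm, roll
s=get_state(); x,y,z,w=s['tool_rot']
from scipy.spatial.transform import Rotation as R
M=R.from_quat(s['tool_rot']).as_matrix(); ph=np.degrees(np.arctan2(M[1,0],M[0,0]))
print('t',round(s['time'],2),'tcp',(s['tcp_pos']*1000).round(1),'phi',round(ph,2),'tilt',M[:2,2].round(4),'F',s['ft_force'].round(1),'gap',round(s['finger_gap'],4),'q',s['joint_pos'].round(2))
if len(sys.argv)>4:
    t=np.array(sys.argv[1:5],float); o=M.T@(t[:3]/1000-s['tcp_pos'])*100
    r=(ph-t[3]+180)%360-180; print('offset cm',o.round(2),'roll',np.radians(r).round(4))
E
python3 - <<'E'
from h import *
d=load('top0'); P=cloud(d)
b=(.38,.56,.26,.45); m=band(d,P,.015,.06,*b); print(rect(pts(d,m,.024)),pca(pts(d,m,.024)))
g=cv2.cvtColor(d['frame'],cv2.COLOR_RGB2GRAY); mb=((g>185)&(m>0)&(P[...,2]<.038)).astype(np.uint8)
k,l,st,c=cv2.connectedComponentsWithStats(mb)
for i in range(1,k):
    if st[i,4]>15: print('   pad',st[i,4],(pts(d,(l==i),.028).mean(0)*1000).round(1))
m=band(d,P,.034,.06,*b); print('plug',rect(pts(d,m,.044)),pca(pts(d,m,.044)))
# lever eyes
m=band(d,P,.077,.095,.55,.80,.12,.36); xy=pts(d,m,.0846); c=np.array([.6523,.2444]); u=np.array([np.cos(np.radians(52.5)),np.sin(np.radians(52.5))])
t=(xy-c)@u
for sg in(1,-1):
    q=xy[sg*t>.030]; hh=cv2.convexHull((q*1000).astype(np.float32)).reshape(-1,2)/1000; print('eye',circ(hh))
E
python3 go.py 652.3 244.4 215 52.5
```

```text
(array([467., 347.]), array([ 70.3, 134.5]), 73.5) (array([466.3, 347.6]), np.float64(73.0), 2695)
   pad 61 [500.7 388. ]
   pad 68 [473.  296.1]
   pad 64 [458.6 400.2]
   pad 66 [431.4 308.7]
plug (array([467.6, 346.1]), array([21.8, 78.8]), 73.4) (array([467.4, 346.5]), np.float64(73.4), 493)
eye (array([677.9, 278.6]), np.float64(16.6))
eye (array([627.2, 211.7]), np.float64(17.0))
t 0.15 tcp [ 213.4 -613.5  213.9] phi 19.18 tilt [-0.0005  0.0012] F [-0.   0.5  0.6] gap 0.0916 q [ 1.19  0.47 -0.01  1.6   0.01  1.07 -0.06]
offset cm [ 6.964e+01 -6.661e+01 -3.000e-02] roll -0.5815
```

>>> drive_tool(offset=[[4,-4,0],[8,-8,0],[12,-12,0],[16,-16,0],[20,-20,0],[23,-23,0]], roll=[-0.05,-0.1,-0.15,-0.2,-0.25,-0.3], fingers=[0,0,0,0,0,0])

```text
time: 0.65
tcp_pos: [0.3228, -0.3869, 0.2145]
tool_rot: [0.95, 0.313, -0.0, -0.0]
ft_force: [0.5, 0.1, 0.0]
finger_gap: 0.0915
finger_force: 0.0
```

```bash
python3 go.py 652.4 244.8 200 52.7
```

```text
t 0.65 tcp [ 322.8 -386.9  214.5] phi 36.5 tilt [-0.0002 -0.0001] F [0.5 0.1 0. ] gap 0.0915 q [ 0.96  0.23 -0.17  1.95  0.05  0.97 -0.17]
offset cm [ 64.07 -31.17   1.44] roll -0.2828
```

>>> drive_tool(offset=[[64.07,-31.17,0],[64.07,-31.17,0],[64.07,-31.17,0],[64.07,-31.17,0],[64.07,-31.17,0],[64.07,-31.17,0],[64.07,-31.17,0],[64.07,-31.17,0],[64.07,-31.17,0],[64.07,-31.17,0],[64.07,-31.17,0],[64.07,-31.17,0],[64.07,-31.17,0],[64.07,-31.17,0],[64.07,-31.17,0],[64.07,-31.17,0],[64.07,-31.17,0],[64.07,-31.17,0],[64.07,-31.17,0],[64.07,-31.17,1.4]], roll=[-0.02,-0.04,-0.06,-0.08,-0.1,-0.12,-0.14,-0.16,-0.18,-0.2,-0.22,-0.24,-0.26,-0.28,-0.283,-0.283,-0.283,-0.283,-0.283,-0.283], fingers=[0,0,0,0,0,0,0,0,0,0,0,0,0,0,0,0,0,0,0,0])

```text
time: 2.32
tcp_pos: [0.6546, 0.2426, 0.2022]
tool_rot: [0.896, 0.443, 0.002, 0.0]
ft_force: [-0.5, 0.4, -0.1]
finger_gap: 0.0921
finger_force: 0.0
```

```bash
python3 go.py 652.4 244.8 200 52.7; python3 - <<'E'
from h import *
d=save('wrist','w1'); P=cloud(d)
m=band(d,P,.077,.095,.55,.80,.12,.36); xy=pts(d,m,.084); print('lever',rect(xy),pca(xy))
xy=pts(d,m,.0846); c=np.array([.6523,.2444]); u=np.array([np.cos(np.radians(52.5)),np.sin(np.radians(52.5))])
t=(xy-c)@u
for sg in(1,-1):
    q=xy[sg*t>.030]; hh=cv2.convexHull((q*1000).astype(np.float32)).reshape(-1,2)/1000; print('eye',circ(hh),len(q))
E
```

```text
t 2.32 tcp [654.6 242.6 202.2] phi 52.6 tilt [0.0036 0.001 ] F [-0.5  0.4 -0.1] gap 0.0921 q [-0.08  0.62 -0.49  1.46  0.3   1.14 -1.27]
offset cm [ 0.04 -0.31  0.22] roll -0.0017
lever (array([654.2, 243. ]), array([ 34.6, 119. ]), 53.4) (array([655.1, 244.2]), np.float64(53.3), 3652)
eye (array([680.5, 277.7]), np.float64(16.6)) 1025
eye (array([628.3, 208.4]), np.float64(16.7)) 881
```

View pics/w1.png

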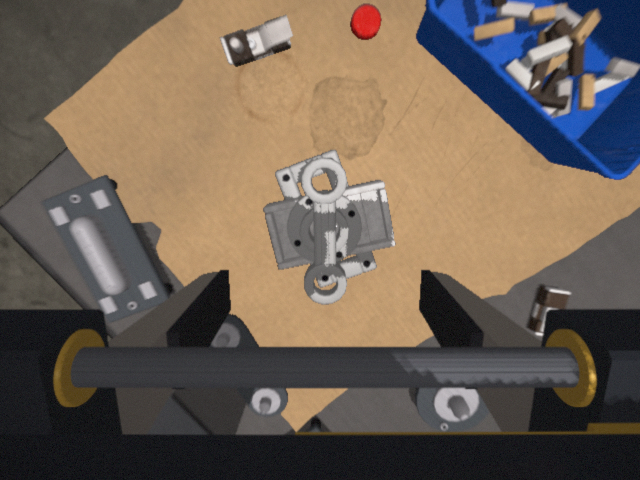

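The wrist view shows the lever at (325,180)–(325,285), centred between the fingers. Both cameras agree to about 2 mm.

>>> drive_tool(offset=[[0,0,2],[0,0,4.5],[0,0,7],[0,0,8.5],[0,0,9],[0,0,9],[0,0,9]], roll=[0,0,0,0,0,0,0], fingers=[0,0,0,0,0,0,0])

```text
time: 2.95
tcp_pos: [0.654, 0.2416, 0.1114]
tool_rot: [0.897, 0.443, 0.0, 0.0]
ft_force: [0.2, -0.8, 0.1]
finger_gap: 0.0918
finger_force: 0.0
```

```bash
python3 go.py 653.5 244 71.5 52.9
```

```text
t 2.95 tcp [654.  241.6 111.4] phi 52.53 tilt [0.0008 0.0003] F [ 0.2 -0.8  0.1] gap 0.0918 q [-0.1   0.71 -0.46  1.53  0.35  0.99 -1.31]
offset cm [ 0.16 -0.19  3.99] roll -0.0064
```

>>> drive_tool(offset=[[0.15,-0.2,1.5],[0.15,-0.2,2.7],[0.15,-0.2,3.5],[0.15,-0.2,4.0],[0.15,-0.2,4.0],[0.15,-0.2,4.0],[0.15,-0.2,4.0],[0.15,-0.2,4.0],[0.15,-0.2,4.0],[0.15,-0.2,4.0],[0.15,-0.2,4.0],[0.15,-0.2,4.0],[0.15,-0.2,4.0],[0.15,-0.2,4.0]], roll=[-0.006,-0.006,-0.006,-0.006,-0.006,-0.006,-0.006,-0.006,-0.006,-0.006,-0.006,-0.006,-0.006,-0.006], fingers=[0.2,0.4,0.5,0.55,0.6,0.7,0.75,0.8,0.85,0.9,1,1,1,1])

```text
time: 4.12
tcp_pos: [0.6532, 0.2443, 0.0708]
tool_rot: [0.895, 0.446, 0.0, 0.0]
ft_force: [-0.2, -0.7, 1.6]
finger_gap: 0.0176
finger_force: 30.0
```

```bash
python3 go.py 653.5 244 71.5 52.9
```

```text
t 4.12 tcp [653.2 244.3  70.8] phi 52.91 tilt [ 0.0006 -0.0001] F [-0.2 -0.7  1.6] gap 0.0176 q [-0.11  0.75 -0.44  1.55  0.37  0.92 -1.32]
offset cm [-0.    0.04 -0.07] roll 0.0002
```

>>> drive_tool(offset=[[0,0,-0.3],[0,0,-1],[0,0,-2.5],[0,0,-4.5],[0,0,-7],[-1,-0.5,-9],[-3,-1.6,-10],[-5,-2.7,-10],[-7,-3.7,-10],[-9,-4.8,-10],[-11,-5.9,-10],[-13,-6.9,-10],[-14.5,-7.7,-10],[-15.2,-8.1,-10],[-15.5,-8.25,-10],[-15.5,-8.25,-10],[-15.5,-8.25,-10],[-15.5,-8.25,-10]], roll=[0,0,0,0,0,-0.03,-0.08,-0.13,-0.18,-0.24,-0.3,-0.36,-0.42,-0.46,-0.483,-0.483,-0.483,-0.483], fingers=[1,1,1,1,1,1,1,1,1,1,1,1,1,1,1,1,1,1])

```text
time: 5.62
tcp_pos: [0.4944, 0.1709, 0.171]
tool_rot: [0.763, 0.646, 0.001, 0.0]
ft_force: [-0.7, 0.2, -1.0]
finger_gap: 0.0178
finger_force: 30.0
```

```bash
python3 go.py 493.7 170 100 80.6; python3 - <<'E'
from h import *
d=save('wrist','w2'); d=save('top','t2'); P=cloud(d)
m=band(d,P,.12,.21,.40,.60,.08,.26); 
cv2.imwrite('pics/w2b.png',np.hstack([cv2.imread('pics/w2.png')[:, :],cv2.resize(cv2.imread('pics/t2.png')[180:370,180:480],None,fx=2.5,fy=2.526)])[:, :][::1,::1])
i=cv2.imread('pics/w2b.png'); cv2.imwrite('pics/w2b.png',cv2.resize(i,(800,int(i.shape[0]*800/i.shape[1]))))
E
```

```text
t 5.62 tcp [494.4 170.9 171. ] phi 80.55 tilt [0.001  0.0005] F [-0.7  0.2 -1. ] gap 0.0178 q [ 0.14  0.4  -0.66  1.92  0.3   0.92 -0.83]
offset cm [-0.1  -0.06  7.1 ] roll -0.0008
```

View pics/w2b.png

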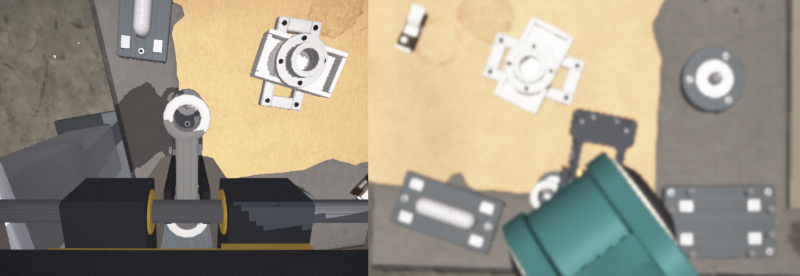

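Wrist view (left): lever held square, with the far spigot visible through the far eye near (187,120). The flange, housing and frame are undisturbed (right). I'll lower to just above the noses and look through the eye.

>>> drive_tool(offset=[[-0.05,-0.05,1],[-0.1,-0.06,3],[-0.1,-0.06,6],[-0.1,-0.06,9],[-0.1,-0.06,11],[-0.1,-0.06,11.5],[-0.1,-0.06,11.5],[-0.1,-0.06,11.5]], roll=[0,0,0,0,0,0,0,0], fingers=[1,1,1,1,1,1,1,1])

```text
time: 6.38
tcp_pos: [0.4931, 0.1702, 0.0558]
tool_rot: [0.763, 0.647, 0.0, -0.0]
ft_force: [1.1, -0.3, -1.0]
finger_gap: 0.0177
finger_force: 30.0
```

```bash
python3 go.py 493.7 170 30.2 80.6; python3 - <<'E'
from h import *
d=save('wrist','w3'); cv2.imwrite('pics/w3c.png',cv2.resize(d['frame'][100:420,220:460,::-1],None,fx=1.8,fy=1.8,interpolation=cv2.INTER_CUBIC))
E
```

```text
t 6.38 tcp [493.1 170.2  55.8] phi 80.62 tilt [0.0001 0.0005] F [ 1.1 -0.3 -1. ] gap 0.0177 q [ 0.05  0.56 -0.56  2.    0.45  0.7  -0.95]
offset cm [-0.01  0.06  2.56] roll 0.0004
```

View pics/w3c.png

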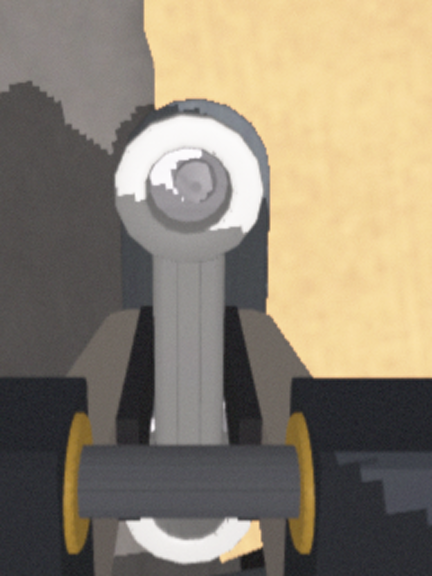

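The far eye's bore is centred at crop (190,187) and the spigot nose at (195,182), well inside the bore. I'll convert that to mm.

```bash
python3 - <<'E'
from h import *
d=load('w3'); b=onplane(d,[[325.6,203.9]],.0696); s=onplane(d,[[328.3,201.1]],.047); print(b*1000,s*1000,(s-b)*1000)
u=np.array([np.cos(np.radians(80.6)),np.sin(np.radians(80.6))]); print('expected eye',np.array([493.1,170.2])+42*u,'nest spigot top-cam',np.array([493.1,170.4])+42*u)
E
```

```text
[[499.58807379 212.46901165  69.6       ]] [[500.61235611 210.42201091  47.        ]] [[  1.02428232  -2.04700075 -22.6       ]]
expected eye [499.95969041 211.63603079] nest spigot top-cam [499.95969041 211.83603079]
```

>>> drive_tool(offset=[[-0.11,0.09,0],[-0.11,0.09,0.4],[-0.11,0.09,0.8],[-0.11,0.09,1.2],[-0.11,0.09,1.6],[-0.11,0.09,2.0],[-0.11,0.09,2.2],[-0.11,0.09,2.35],[-0.11,0.09,2.45],[-0.11,0.09,2.45],[-0.11,0.09,2.45]], roll=[0,0,0,0,0,0,0,0,0,0,0], fingers=[1,1,1,1,1,1,1,1,1,1,1])

```text
time: 7.35
tcp_pos: [0.4936, 0.1685, 0.0311]
tool_rot: [0.763, 0.647, 0.0, 0.0]
ft_force: [0.2, 0.4, -1.0]
finger_gap: 0.0174
finger_force: 30.0
```

>>> drive_tool(offset=[[0,0,0.05],[0,0,0.1],[0,0,0.15],[0,0,0.15]], roll=[0,0,0,0], fingers=[1,1,1,1])

```text
time: 7.68
tcp_pos: [0.4937, 0.1684, 0.0307]
tool_rot: [0.763, 0.647, -0.0, 0.0]
ft_force: [-3.7, -1.8, 10.0]
finger_gap: 0.0177
finger_force: 30.0
```

>>> drive_tool(offset=[[0,0,0],[0,0,0],[0,0,0],[0,0,0],[0,0,-0.5],[0,0,-2],[0,0,-5],[0,0,-9],[1,1.5,-13],[3,4.5,-15],[5,7.5,-15],[7,10.3,-15],[8.5,12.5,-15],[9.5,13.8,-15],[9.84,14.2,-15],[9.84,14.2,-15],[9.84,14.2,-15],[9.84,14.2,-15]], roll=[0,0,0,0,0,0,0,0,0,0,0,0,0,0,0,0,0,0], fingers=[0.6,0.4,0.4,0.4,0.4,0.4,0.2,0,0,0,0,0,0,0,0,0,0,0])

```text
time: 9.18
tcp_pos: [0.6486, 0.2417, 0.1797]
tool_rot: [0.763, 0.647, -0.0, 0.0]
ft_force: [0.4, 0.0, -0.4]
finger_gap: 0.092
finger_force: 0.0
```

```bash
python3 - <<'E'
from h import *
for n,b in(('top',.002),('wrist',.002)):
    d=save(n,n[0]+'4'); P=cloud(d)
    pile=(.55,.80,.12,.36)
    m=band(d,P,.062,.078,*pile); xy=pts(d,m,.0686); h=cv2.convexHull((xy*1000).astype(np.float32)).reshape(-1,2)/1000; print(n,'hub',circ(h))
    m=band(d,P,.050,.075,*pile); xy=pts(d,m,.0546); h=cv2.convexHull((xy*1000).astype(np.float32)).reshape(-1,2)/1000; print('disc',circ(h))
    m=band(d,P,.034,.060,.38,.60,.09,.25); xy=pts(d,m,.043); print('lever',rect(xy),pca(xy),np.median(P[...,2][m>0]).round(4))
    m=band(d,P,.034,.060,.55,.75,-.07,.09); print('rspig',pca(pts(d,m,.05)))
    m=band(d,P,.034,.060,.3,.56,.28,.45); print('plug',pca(pts(d,m,.044)))
E
python3 go.py 650 242.3 57 80.6
```

```text
t 9.23 tcp [648.8 241.6 179.8] phi 80.61 tilt [-0.0003 -0.0008] F [ 0.6 -0.9 -0.1] gap 0.0917 q [-0.02  0.66 -0.59  1.49  0.39  1.12 -0.85]
offset cm [ 0.1   0.11 12.28] roll 0.0001Traceback (most recent call last):
  File "<stdin>", line 5, in <module>
  File "h.py", line 23, in band
    n,l,st,_=cv2.connectedComponentsWithStats(m); m=(l==1+np.argmax(st[1:,4])).astype(np.uint8)
                                                          ~~~~~~~~~^^^^^^^^^^
    return _wrapfunc(a, 'argmax', axis=axis, out=out, **kwds)
    return bound(*args, **kwds)
ValueError: attempt to get argmax of an empty sequence
```

```bash
python3 - <<'E'
from h import *
def tr(f,*a):
    try: print(*f())
    except Exception as e: print('x',e)
save('wrist','w4')
for n in('t4','w4'):
    d=load(n); P=cloud(d); pile=(.55,.80,.12,.36); print(n)
    H=lambda xy: cv2.convexHull((xy*1000).astype(np.float32)).reshape(-1,2)/1000
    tr(lambda:('hub',circ(H(pts(d,band(d,P,.062,.078,*pile),.0686)))))
    tr(lambda:('disc',circ(H(pts(d,band(d,P,.050,.075,*pile),.0546)))))
    m=band(d,P,.034,.060,.38,.60,.09,.25,False); 
    tr(lambda:('lever',rect(pts(d,m,.043)),pca(pts(d,m,.043)),np.median(P[...,2][m>0]).round(4)))
    tr(lambda:('rspig',pca(pts(d,band(d,P,.034,.060,.55,.75,-.07,.09),.05))))
    tr(lambda:('plug',pca(pts(d,band(d,P,.034,.060,.3,.56,.28,.45),.044))))
f=cv2.resize(load('t4')['frame'][:,:,::-1],(640,480))
cv2.imwrite('pics/a4.png',cv2.resize(np.hstack([f[180:370,180:480],cv2.resize(load('w4')['frame'][:,:,::-1],(253,190))]),(800,275)))
E
```

```text
t4
x attempt to get argmax of an empty sequence
x attempt to get argmax of an empty sequence
lever (array([491.2, 221.7]), array([11.5, 31.3]), 37.7) (array([491.1, 221.2]), np.float64(38.1), 77) 0.0433
rspig (array([644.3,   7.4]), np.float64(-30.5), 68)
plug (array([467.5, 346.3]), np.float64(73.8), 497)
w4
hub (array([653. , 242.7]), np.float64(20.7))
disc (array([653. , 242.5]), np.float64(32.6))
lever (array([516.7, 197.4]), array([ 78.3, 179.5]), 48.8) (array([503.3, 211.4]), np.float64(43.7), 1111) nan
x attempt to get argmax of an empty sequence
plug (array([471.2, 346.6]), np.float64(73.5), 3030)
```

View pics/a4.png

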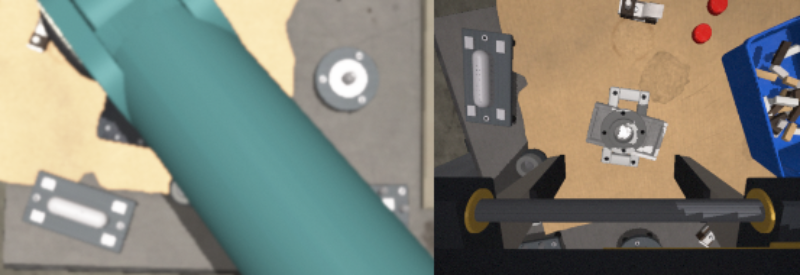

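Top (left): the arm hides the pile, nests are in place. Wrist (right): the flange hub at (625,130) is centred between the fingers. The wrist camera shows a steady bias of about 3 mm along tool y against the top camera, so I use a blend.

>>> drive_tool(offset=[[0.14,0.17,1],[0.14,0.17,3],[0.14,0.17,6],[0.14,0.17,9],[0.14,0.17,11],[0.14,0.17,11.8],[0.14,0.17,12.2],[0.14,0.17,12.2],[0.14,0.17,12.2],[0.14,0.17,12.2],[0.14,0.17,12.2],[0.14,0.17,12.2],[0.14,0.17,12.2],[0.14,0.17,12.2],[0.14,0.17,12.2],[0.14,0.17,12.2]], roll=[0,0,0,0,0,0,0,0,0,0,0,0,0,0,0,0], fingers=[0,0,0,0,0,0,0.1,0.25,0.35,0.4,0.45,0.5,0.6,1,1,1])

```text
time: 10.62
tcp_pos: [0.6523, 0.2434, 0.0582]
tool_rot: [0.763, 0.647, 0.001, 0.0]
ft_force: [0.4, -0.6, 2.7]
finger_gap: 0.041
finger_force: 30.0
```

```bash
python3 go.py 646.2 5.3 170 80.6
```

```text
t 10.62 tcp [652.3 243.4  58.2] phi 80.59 tilt [0.0015 0.0002] F [ 0.4 -0.6  2.7] gap 0.041 q [-0.06  0.79 -0.53  1.55  0.47  0.93 -0.91]
offset cm [-23.58   3.3  -11.18] roll -0.0002
```

>>> drive_tool(offset=[[0,0,-0.3],[0,0,-1],[0,0,-2.5],[0,0,-4.5],[0,0,-7],[-1,0.15,-9],[-3,0.4,-11],[-5.5,0.75,-11],[-8,1.1,-11],[-10.5,1.5,-11],[-13,1.85,-11],[-15.5,2.2,-11],[-18,2.5,-11],[-20.5,2.9,-11],[-22.3,3.15,-11],[-23.2,3.3,-11],[-23.5,3.32,-11],[-23.5,3.32,-11],[-23.5,3.32,-11],[-23.5,3.32,-11]], roll=[0,0,0,0,0,0,0,0,0,0,0,0,0,0,0,0,0,0,0,0], fingers=[1,1,1,1,1,1,1,1,1,1,1,1,1,1,1,1,1,1,1,1])

```text
time: 12.28
tcp_pos: [0.6459, 0.0084, 0.1678]
tool_rot: [0.762, 0.648, 0.0, -0.0]
ft_force: [-1.2, 0.5, -1.7]
finger_gap: 0.0407
finger_force: 30.0
```

```bash
python3 go.py 646.7 6 72 80.6; python3 - <<'E'
from h import *
for n,f in(('top','t5'),('side','s5'),('wrist','w5')): save(n,f)
d=load('t5'); P=cloud(d); pile=(.55,.80,.12,.36)
m=band(d,P,.034,.060,.38,.60,.09,.25,False); q=pts(d,m,.043); print('lever',rect(q),pca(q),np.median(P[...,2][m>0]).round(4))
m=band(d,P,.0392,.060,*pile,False); q=pts(d,m,.0466); print('rim',rect(q),pca(q))
s=load('s5')['frame'][150:390,180:440,::-1]; t=d['frame'][175:375,180:480,::-1]; w=load('w5')['frame'][:,:,::-1]
cv2.imwrite('pics/a5.png',cv2.resize(np.hstack([cv2.resize(x,(int(x.shape[1]*400/x.shape[0]),400)) for x in(s,t)]),(800,310)))
cv2.imwrite('pics/w5c.png',w)
E
```

```text
t 12.28 tcp [645.9   8.4 167.8] phi 80.75 tilt [0.0001 0.0011] F [-1.2  0.5 -1.7] gap 0.0407 q [ 0.35  0.59 -0.59  1.62  0.37  1.04 -0.51]
offset cm [-0.23  0.12  9.58] roll 0.0027
lever (array([516.6, 199.8]), array([ 78.5, 182.2]), 48.9) (array([494.1, 172.7]), np.float64(71.8), 883) nan
rim (array([655.1, 240.8]), array([ 60. , 109.2]), -25.2) (array([656. , 240.7]), np.float64(-24.7), 840)
```

View pics/a5.png

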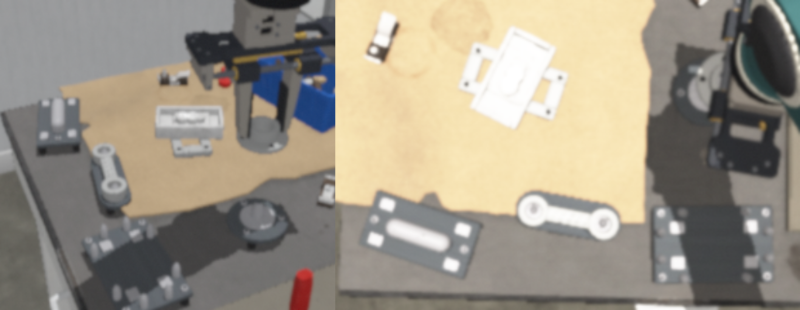

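The lever sits flat over both spigots (right image, (568,215)). The flange hangs level over its nest and the housing and frame remain on the mat.

```bash
python3 - <<'E'
from h import *
d=load('t5'); P=cloud(d)
m=band(d,P,.036,.060,.38,.56,.09,.25); q=pts(d,m,.0435); print('lever',rect(q),pca(q),np.nanmedian(P[...,2][m>0]).round(4))
d=load('w5'); P=cloud(d); m=band(d,P,.13,.2,.55,.72,-.09,.09); print(rect(pts(d,m,.17)))
E
```

```text
lever (array([491.6, 171.2]), array([ 35.2, 118. ]), 80.5) (array([491.4, 170.6]), np.float64(80.7), 848) 0.0422
(array([644.1,   6.1]), array([67.3, 68.5]), -62.6)
```

>>> drive_tool(offset=[[-0.1,0.06,1],[-0.23,0.12,3],[-0.23,0.12,5.5],[-0.23,0.12,7.5],[-0.23,0.12,9],[-0.23,0.12,9.6],[-0.23,0.12,9.6],[-0.23,0.12,9.6],[-0.23,0.12,9.6]], roll=[0,0,0,0,0,0,0,0,0], fingers=[1,1,1,1,1,1,1,1,1])

```text
time: 13.18
tcp_pos: [0.6478, 0.0039, 0.0728]
tool_rot: [0.763, 0.647, 0.001, 0.001]
ft_force: [0.0, -0.1, -2.7]
finger_gap: 0.0407
finger_force: 30.0
```

```bash
python3 go.py 646.7 6 39.6 80.6; python3 - <<'E'
from h import *
d=save('wrist','w6'); e=save('side','s6')
w=d['frame'][150:450,180:480,::-1]; s=e['frame'][260:380,310:450,::-1]
cv2.imwrite('pics/a6.png',np.hstack([cv2.resize(w,(400,400)),cv2.resize(s,(400,400*120//140))[:400] if 0 else cv2.copyMakeBorder(cv2.resize(s,(400,343)),0,57,0,0,cv2.BORDER_CONSTANT)]))
E
```

```text
t 13.18 tcp [647.8   3.9  72.8] phi 80.61 tilt [0.0021 0.0002] F [ 0.  -0.1 -2.7] gap 0.0407 q [ 0.32  0.7  -0.53  1.68  0.44  0.88 -0.56]
offset cm [ 0.18 -0.15  3.32] roll 0.0001
```

View pics/a6.png

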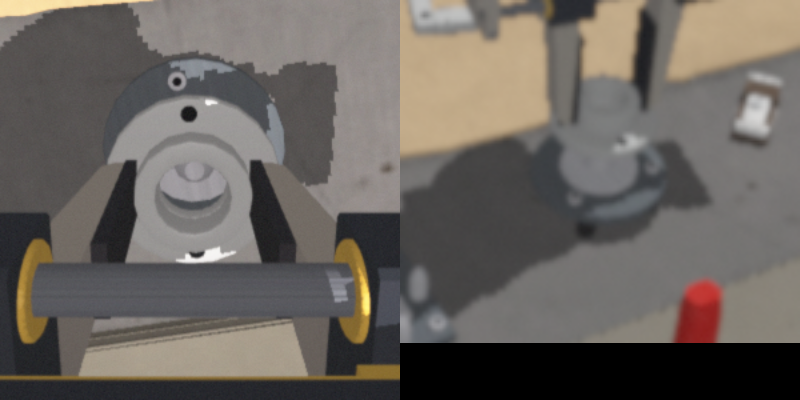

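```bash
python3 - <<'E'
from h import *
d=load('w6'); b=onplane(d,[[325.3,295.5]],.0832)*1000; s=onplane(d,[[326.3,279]],.053)*1000; print(b,s,s-b)
# disc near-plate check: circle fits in wrist by height
P=cloud(d); H=lambda xy: cv2.convexHull((xy*1000).astype(np.float32)).reshape(-1,2)/1000
m=band(d,P,.075,.092,.58,.72,-.07,.07); print('hub',circ(H(pts(d,m,.0832))))
g=cv2.cvtColor(d['frame'],cv2.COLOR_RGB2GRAY)
E
```

```text
[[647.21400453   4.17062663  83.2       ]] [[647.39336766   1.36008257  53.        ]] [[  0.17936314  -2.81054406 -30.2       ]]
hub (array([648.7,   5.8]), np.float64(26.2))
```

The wrist view shows the spigot nose at crop (195,172) inside the bore (193,195), about 1–3 mm toward −y. I'll nudge 1 mm and lower.

>>> drive_tool(offset=[[-0.1,-0.02,0],[-0.1,-0.02,0.4],[-0.1,-0.02,0.8],[-0.1,-0.02,1.2],[-0.1,-0.02,1.6],[-0.1,-0.02,2.0],[-0.1,-0.02,2.4],[-0.1,-0.02,2.7],[-0.1,-0.02,2.9],[-0.1,-0.02,3.05],[-0.1,-0.02,3.05],[-0.1,-0.02,3.05]], roll=[0,0,0,0,0,0,0,0,0,0,0,0], fingers=[1,1,1,1,1,1,1,1,1,1,1,1])

```text
time: 14.28
tcp_pos: [0.6465, 0.0027, 0.0411]
tool_rot: [0.763, 0.647, 0.0, 0.0]
ft_force: [-0.1, 0.6, -0.9]
finger_gap: 0.0406
finger_force: 30.0
```

>>> drive_tool(offset=[[0,0,0.05],[0,0,0.1],[0,0,0.15],[0,0,0.2],[0,0,0.25],[0,0,0.25]], roll=[0,0,0,0,0,0], fingers=[1,1,1,1,1,1])

```text
time: 14.78
tcp_pos: [0.6466, 0.0027, 0.0401]
tool_rot: [0.763, 0.647, -0.0, 0.0]
ft_force: [-4.3, -0.5, 8.1]
finger_gap: 0.0405
finger_force: 30.0
```

>>> drive_tool(offset=[[0,0,0],[0,0,0],[0,0,0],[0,0,0],[0,0,-1],[0,0,-3],[0,0,-6],[0,0,-9],[1,-0.12,-12],[3.5,-0.42,-13],[6.5,-0.78,-13],[9.5,-1.14,-13],[12.5,-1.5,-13],[15.5,-1.86,-13],[18.5,-2.2,-13],[21,-2.5,-13],[22.8,-2.75,-13],[23.54,-2.83,-13],[23.54,-2.83,-13],[23.54,-2.83,-13]], roll=[0,0,0,0,0,0,0,0,-0.11,-0.23,-0.35,-0.47,-0.59,-0.71,-0.83,-0.95,-1.07,-1.19,-1.297,-1.297], fingers=[0.4,0.2,0,0,0,0,0,0,0,0,0,0,0,0,0,0,0,0,0,0])

```text
time: 16.45
tcp_pos: [0.6566, 0.2406, 0.1688]
tool_rot: [0.215, 0.977, 0.0, -0.0]
ft_force: [-0.1, -1.1, -0.0]
finger_gap: 0.0917
finger_force: 0.0
```

```bash
python3 go.py 657 239.5 70 155; python3 - <<'E'
from h import *
d=save('wrist','w7'); e=save('top','t7'); P=cloud(d); pile=(.55,.80,.12,.36)
m=band(d,P,.034,.060,*pile,False); q=pts(d,m,.0466); print('rim wrist',rect(q),pca(q))
m=band(d,P,.010,.026,*pile,False); 
P=cloud(e); H=lambda xy: cv2.convexHull((xy*1000).astype(np.float32)).reshape(-1,2)/1000
m=band(e,P,.043,.060,.58,.72,-.07,.07); q=pts(e,m,.05); print('flange hub',circ(H(q)),np.nanmedian(P[...,2][m>0]).round(4))
m=band(e,P,.031,.042,.58,.72,-.07,.07); q=pts(e,m,.036); print('flange disc',circ(H(q)),np.nanmedian(P[...,2][m>0]).round(4))
E
```

```text
t 16.45 tcp [656.6 240.6 168.8] phi 155.14 tilt [-0.0004  0.0008] F [-0.1 -1.1 -0. ] gap 0.0917 q [ 0.13  0.77 -0.86  1.47  0.61  1.18  0.32]
offset cm [-0.08 -0.09  9.88] roll 0.0025
rim wrist (array([656.2, 238.7]), array([ 59.4, 109.3]), -25.2) (array([656.4, 238.6]), np.float64(-25.0), 7282)
flange hub (array([643.5,   4.6]), np.float64(20.6)) 0.0483
flange disc (array([645. ,   3.8]), np.float64(31.9)) 0.0353
```

>>> drive_tool(offset=[[-0.07,-0.14,1],[-0.07,-0.14,3],[-0.07,-0.14,6],[-0.07,-0.14,9],[-0.07,-0.14,12],[-0.07,-0.14,14],[-0.07,-0.14,14.7],[-0.07,-0.14,14.7],[-0.07,-0.14,14.7],[-0.07,-0.14,14.7],[-0.07,-0.14,14.7],[-0.07,-0.14,14.7],[-0.07,-0.14,14.7],[-0.07,-0.14,14.7],[-0.07,-0.14,14.7],[-0.07,-0.14,14.7],[-0.07,-0.14,14.7]], roll=[0.002,0.002,0.002,0.002,0.002,0.002,0.002,0.002,0.002,0.002,0.002,0.002,0.002,0.002,0.002,0.002,0.002], fingers=[0,0,0,0,0,0,0,0,0.1,0.2,0.25,0.3,0.35,0.4,0.6,1,1])

```text
time: 17.97
tcp_pos: [0.6572, 0.238, 0.0218]
tool_rot: [0.218, 0.976, 0.0, 0.0]
ft_force: [0.9, -1.1, 2.3]
finger_gap: 0.0597
finger_force: 30.0
```

```bash
python3 go.py 465.3 -6.0 150 91.9
```

```text
t 17.97 tcp [657.2 238.   21.8] phi 154.79 tilt [0.0004 0.0001] F [ 0.9 -1.1  2.3] gap 0.0597 q [ 0.09  0.92 -0.76  1.54  0.73  0.97  0.23]
offset cm [  6.96 -30.25 -12.83] roll 1.0976
```

>>> drive_tool(offset=[[0,0,-0.3],[0,0,-1],[0,0,-2.5],[0,0,-5],[0,0,-8],[0.3,-1.3,-11],[0.9,-4,-12.8],[1.6,-7,-12.8],[2.3,-10,-12.8],[3,-13,-12.8],[3.7,-16,-12.8],[4.4,-19,-12.8],[5.1,-22,-12.8],[5.8,-25,-12.8],[6.3,-27.4,-12.8],[6.7,-29.1,-12.8],[6.9,-30,-12.8],[6.96,-30.25,-12.8],[6.96,-30.25,-12.8],[6.96,-30.25,-12.8]], roll=[0,0,0,0,0,0.05,0.14,0.24,0.34,0.44,0.54,0.64,0.74,0.84,0.93,1.01,1.07,1.098,1.098,1.098], fingers=[1,1,1,1,1,1,1,1,1,1,1,1,1,1,1,1,1,1,1,1])

```text
time: 19.63
tcp_pos: [0.4659, -0.0054, 0.1503]
tool_rot: [0.695, 0.719, 0.001, 0.001]
ft_force: [-0.4, -0.3, -0.9]
finger_gap: 0.0593
finger_force: 30.0
```

```bash
python3 go.py 465 -6.3 56 91.9; python3 - <<'E'
from h import *
for n,f in(('top','t8'),('side','s8'),('wrist','w8')): save(n,f)
e=load('t8'); P=cloud(e)
pile=(.55,.80,.12,.36); H=lambda xy: cv2.convexHull((xy*1000).astype(np.float32)).reshape(-1,2)/1000
m=band(e,P,.0125,.03,*pile); q=pts(e,m,.0186); print('frame',rect(q),pca(q),m.sum())
s=load('s8')['frame'][180:420,180:440,::-1]; t=e['frame'][175:375,180:480,::-1]; w=load('w8')['frame'][:,:,::-1]
L=np.hstack([cv2.resize(x,(int(x.shape[1]*300/x.shape[0]),300)) for x in(s,w)]); cv2.imwrite('pics/a8.png',cv2.resize(L,(800,int(300*800/L.shape[1]))))
E
```

```text
t 19.63 tcp [465.9  -5.4 150.3] phi 92.01 tilt [0.0015 0.    ] F [-0.4 -0.3 -0.9] gap 0.0593 q [ 0.57  0.35 -0.73  2.06  0.31  0.84 -0.31]
offset cm [-0.09 -0.11  9.43] roll 0.002
frame (array([653.2, 241.5]), array([ 61.9, 121.8]), 72.5) (array([653.1, 240.9]), np.float64(72.4), 1361) 1361
```

View pics/a8.png

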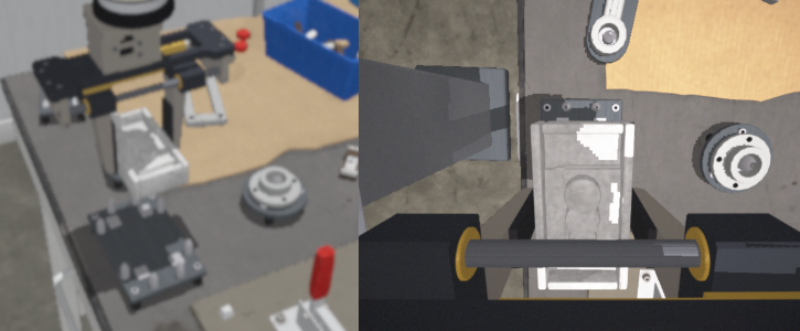

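The housing is held level and square over its nest, with the two far dowels visible at (570,108) and (592,108). The flange and lever are seated.

>>> drive_tool(offset=[[-0.05,-0.05,1],[-0.09,-0.11,3],[-0.09,-0.11,5.5],[-0.09,-0.11,7.5],[-0.09,-0.11,8.8],[-0.09,-0.11,9.2],[-0.09,-0.11,9.2],[-0.09,-0.11,9.2]], roll=[0.002,0.002,0.002,0.002,0.002,0.002,0.002,0.002], fingers=[1,1,1,1,1,1,1,1])

```text
time: 20.45
tcp_pos: [0.4643, -0.0065, 0.0575]
tool_rot: [0.696, 0.718, 0.0, -0.0]
ft_force: [-0.3, -1.0, -1.4]
finger_gap: 0.0596
finger_force: 30.0
```

```bash
python3 go.py 465 -6.3 31.2 91.9; python3 - <<'E'
from h import *
d=save('wrist','w9'); save('side','s9')
w=d['frame'][60:460,160:480,::-1]; s=load('s9')['frame'][290:410,230:340,::-1]
cv2.imwrite('pics/a9.png',np.hstack([cv2.resize(w,(400,500)),cv2.resize(s,(400,500*1))]))
E
```

```text
t 20.45 tcp [464.3  -6.5  57.5] phi 91.82 tilt [-0.0001  0.0005] F [-0.3 -1.  -1.4] gap 0.0596 q [ 0.46  0.5  -0.62  2.13  0.47  0.65 -0.45]
offset cm [0.02 0.07 2.63] roll -0.0014
```

View pics/a9.png

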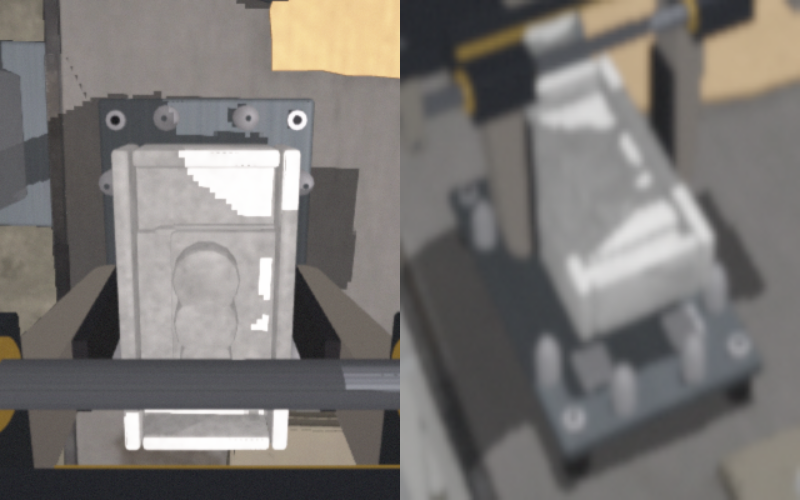

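```bash
python3 - <<'E'
from h import *
d=load('w9'); print(onplane(d,[[324,153.6]],.046)*1000, onplane(d,[[324.8,177.6]],.0823)*1000, onplane(d,[[244.8,206.4],[404,206.4]],.046)*1000, onplane(d,[[251.2,206.4],[399.2,206.4]],.0823)*1000)
E
```

```text
[[460.99592635  56.81066394  46.        ]] [[461.66667998  48.15971878  82.3       ]] [[422.90643269  30.33250203  46.        ]
 [501.03342226  32.80863586  46.        ]] [[433.08243951  36.0505071   82.3       ]
 [491.26173096  37.89458049  82.3       ]]
```

Dowels and housing are aligned to within 0.5 mm in both directions: side dowels at crop x 106 and 305 against walls at 114 and 299. Lowering.

>>> drive_tool(offset=[[0,0,0.3],[0,0,0.7],[0,0,1.1],[0,0,1.5],[0,0,1.9],[0,0,2.2],[0,0,2.35],[0,0,2.35],[0,0,2.35]], roll=[0,0,0,0,0,0,0,0,0], fingers=[1,1,1,1,1,1,1,1,1])

```text
time: 21.3
tcp_pos: [0.4641, -0.0069, 0.0339]
tool_rot: [0.696, 0.718, -0.0, -0.0]
ft_force: [0.5, 0.7, -1.4]
finger_gap: 0.0592
finger_force: 30.0
```

>>> drive_tool(offset=[[0,0,0.05],[0,0,0.1],[0,0,0.15],[0,0,0.2],[0,0,0.25],[0,0,0.25]], roll=[0,0,0,0,0,0], fingers=[1,1,1,1,1,1])

```text
time: 21.8
tcp_pos: [0.4641, -0.0071, 0.0315]
tool_rot: [0.696, 0.718, -0.0, -0.0]
ft_force: [-0.5, -0.2, -1.5]
finger_gap: 0.0598
finger_force: 30.0
```

>>> drive_tool(offset=[[0,0,0.03],[0,0,0.06],[0,0,0.09],[0,0,0.12],[0,0,0.12]], roll=[0,0,0,0,0], fingers=[1,1,1,1,1])

```text
time: 22.22
tcp_pos: [0.4641, -0.0071, 0.0311]
tool_rot: [0.696, 0.718, -0.0, 0.0]
ft_force: [-3.9, 0.2, 8.9]
finger_gap: 0.0597
finger_force: 30.0
```

>>> drive_tool(offset=[[0,0,0],[0,0,0],[0,0,0],[0,0,0],[0,0,-1],[0,0,-3.5],[0,0,-7],[0,0,-10.5],[1.5,1.2,-12],[4.5,3.7,-12],[7.5,6.2,-12],[10.5,8.7,-12],[13.5,11.1,-12],[16.5,13.6,-12],[19.5,16.1,-12],[22,18.2,-12],[23.6,19.5,-12],[24.1,19.9,-12],[24.1,19.9,-12],[24.1,19.9,-12]], roll=[0,0,0,0,0,0,0,0,0.03,0.07,0.1,0.14,0.18,0.22,0.26,0.3,0.337,0.337,0.337,0.337], fingers=[0.25,0.1,0,0,0,0,0,0,0,0,0,0,0,0,0,0,0,0,0,0])

```text
time: 23.88
tcp_pos: [0.6549, 0.2391, 0.1503]
tool_rot: [0.806, 0.591, -0.001, 0.0]
ft_force: [0.3, -0.9, 0.4]
finger_gap: 0.0917
finger_force: 0.0
```

```bash
python3 go.py 655.2 240 90 72.5; python3 - <<'E'
from h import *
d=save('wrist','w10'); e=save('top','t10'); P=cloud(d); pile=(.55,.80,.12,.36)
m=band(d,P,.0125,.03,*pile); q=pts(d,m,.0186); print('frame wrist',rect(q),pca(q))
m=band(d,P,.034,.060,.3,.56,.28,.45); print('plug',pca(pts(d,m,.044)))
P=cloud(e); m=band(e,P,.047,.07,.38,.55,-.1,.1); q=pts(e,m,.056); print('housing',rect(q),np.nanmedian(P[...,2][m>0]))
E
```

```text
t 23.88 tcp [654.9 239.1 150.3] phi 72.51 tilt [-0.001  -0.0009] F [ 0.3 -0.9  0.4] gap 0.0917 q [-0.02  0.69 -0.58  1.5   0.41  1.08 -1.  ]
offset cm [0.1  0.   6.03] roll 0.0002
frame wrist (array([655.2, 240.1]), array([ 61.5, 122.4]), 72.7) (array([656.2, 243.3]), np.float64(72.7), 7271)
plug (array([471.7, 346.3]), np.float64(73.2), 3558)
housing (array([492.1, -56.6]), array([ 3.9, 10.1]), 46.2) 0.05226830366626711
```

>>> drive_tool(offset=[[0.05,0,1],[0.1,0,3],[0.1,0,6],[0.1,0,9],[0.1,0,11.5],[0.1,0,13.3],[0.1,0,14],[0.1,0,14.3],[0.1,0,14.3],[0.1,0,14.3],[0.1,0,14.3],[0.1,0,14.3],[0.1,0,14.3],[0.1,0,14.3],[0.1,0,14.3],[0.1,0,14.3],[0.1,0,14.3]], roll=[0,0,0,0,0,0,0,0,0,0,0,0,0,0,0,0,0], fingers=[0,0,0,0,0,0,0,0,0.1,0.2,0.25,0.3,0.35,0.4,0.6,1,1])

```text
time: 25.4
tcp_pos: [0.6565, 0.2411, 0.0085]
tool_rot: [0.807, 0.591, 0.001, 0.0]
ft_force: [-0.0, -0.3, 5.3]
finger_gap: 0.0616
finger_force: 30.0
```

```bash
python3 go.py 469 345.3 140 73.4
```

```text
t 25.4 tcp [656.5 241.1   8.5] phi 72.46 tilt [0.0015 0.0002] F [-0.  -0.3  5.3] gap 0.0616 q [-0.07  0.86 -0.51  1.56  0.5   0.86 -1.07]
offset cm [  4.29 -21.   -13.18] roll -0.0163
```

>>> drive_tool(offset=[[0,0,-0.3],[0,0,-1],[0,0,-2.5],[0,0,-5],[0.2,-1,-8],[0.5,-2.5,-10.5],[1,-5,-11.5],[1.6,-7.5,-11.5],[2.1,-10,-11.5],[2.7,-12.5,-11.5],[3.2,-15,-11.5],[3.7,-17.5,-11.5],[4.2,-19.5,-11.5],[4.4,-20.6,-11.5],[4.49,-21,-11.5],[4.49,-21,-11.5],[4.49,-21,-11.5]], roll=[0,0,0,0,0,0,-0.005,-0.01,-0.016,-0.016,-0.016,-0.016,-0.016,-0.016,-0.016,-0.016,-0.016], fingers=[1,1,1,1,1,1,1,1,1,1,1,1,1,1,1,1,1])

```text
time: 26.82
tcp_pos: [0.4705, 0.3463, 0.1226]
tool_rot: [0.802, 0.597, 0.0, 0.0]
ft_force: [1.0, 0.7, -1.8]
finger_gap: 0.0616
finger_force: 30.0
```

```bash
python3 go.py 469.8 347.1 56 73.4; python3 - <<'E'
from h import *
d=save('wrist','w11'); e=save('top','t11'); P=cloud(e)
m=band(e,P,.045,.07,.40,.53,-.1,.1,False); m=cv2.morphologyEx(m,cv2.MORPH_CLOSE,np.ones((3,3))); q=pts(e,m,.056); print('housing',rect(q),np.nanmedian(P[...,2][m>0]))
w=d['frame'][:,:,::-1]; s=e['frame'][175:375,180:480,::-1]
cv2.imwrite('pics/a11.png',np.hstack([cv2.resize(w,(400,300)),cv2.resize(s,(400,300))]))
E
```

```text
t 26.82 tcp [470.5 346.3 122.6] phi 73.3 tilt [ 0.0011 -0.0004] F [ 1.   0.7 -1.8] gap 0.0616 q [-0.22  0.56 -0.63  1.81  0.41  0.9  -1.32]
offset cm [ 0.06 -0.1   6.66] roll -0.0017
housing (array([ 4.636e+02, -3.000e-01]), array([ 80.3, 124.6]), -88.8) 0.05205395219079911
```

View pics/a11.png

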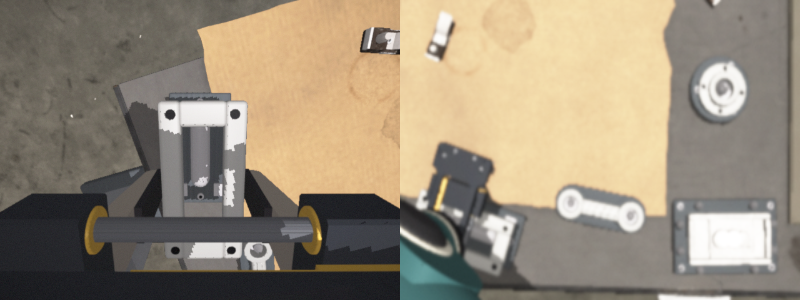

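Housing, flange and lever all sit in their nests (right image). The frame is over the plug, which shows through the window at (200,150) on the left.

>>> drive_tool(offset=[[0.05,-0.1,1],[0.06,-0.1,2.5],[0.06,-0.1,4.5],[0.06,-0.1,6],[0.06,-0.1,6.8],[0.06,-0.1,6.8],[0.06,-0.1,6.8]], roll=[0,0,0,0,0,0,0], fingers=[1,1,1,1,1,1,1])

```text
time: 27.5
tcp_pos: [0.4684, 0.3477, 0.0539]
tool_rot: [0.802, 0.597, -0.0, -0.0]
ft_force: [0.7, 0.4, -1.1]
finger_gap: 0.0616
finger_force: 30.0
```

```bash
python3 go.py 469.8 347.1 31.9 73.4; python3 - <<'E'
from h import *
d=save('wrist','w12')
cv2.imwrite('pics/a12.png',cv2.resize(d['frame'][110:430,200:440,::-1],(450,600),interpolation=cv2.INTER_CUBIC))
E
```

```text
t 27.5 tcp [468.4 347.7  53.9] phi 73.36 tilt [-0.0009 -0.0003] F [ 0.7  0.4 -1.1] gap 0.0616 q [-0.27  0.65 -0.57  1.85  0.48  0.78 -1.38]
offset cm [-0.02  0.15  2.2 ] roll -0.0007
```

View pics/a12.png

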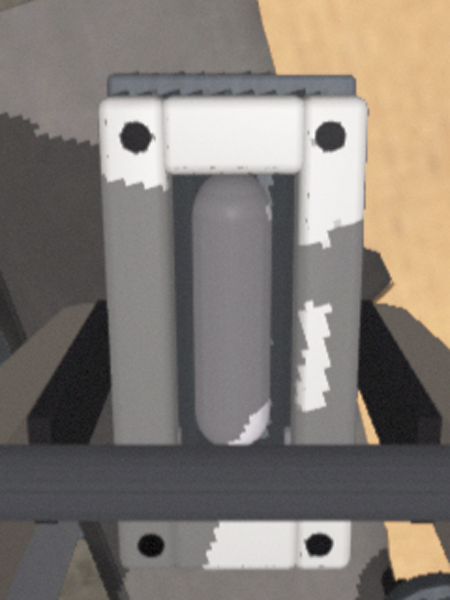

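```bash
python3 - <<'E'
from h import *
d=load('w12'); u=np.array([np.cos(np.radians(73.4)),np.sin(np.radians(73.4))]); v=np.array([u[1],-u[0]]); f=lambda x,y,z:(onplane(d,[[200+x*240/450,110+y*320/600]],z)[0,:2]*1000)
c=np.array([468.4,347.7])
for n,p in dict(near_plug40=f(232,443,.040),near_plug30=f(232,443,.030),farplug=f(232,175,.036),win=f(234.5,173,.064),outer_top=f(234,97,.064),plate_far=f(232,74,.024),boltsN=f(235,545,.064),boltsF=f(233,136,.064)).items(): print(n,((p-c)@u).round(1),((p-c)@v).round(1))
E
```

```text
near_plug40 -39.4 -1.4
near_plug30 -45.0 -1.4
farplug 38.5 -1.3
win 42.9 -0.6
outer_top 60.1 -0.7
plate_far 65.0 -1.3
boltsN -55.6 -0.5
boltsF 51.4 -0.9
```

The plug lies centred in the window (plug 193–271, window 172–297 in the crop), and the frame and nest centres agree to under 1 mm. Lowering.

>>> drive_tool(offset=[[0,-0.03,0.3],[0,-0.05,0.7],[0,-0.05,1.1],[0,-0.05,1.5],[0,-0.05,1.8],[0,-0.05,2.0],[0,-0.05,2.0],[0,-0.05,2.0]], roll=[0,0,0,0,0,0,0,0], fingers=[1,1,1,1,1,1,1,1])

```text
time: 28.22
tcp_pos: [0.4678, 0.348, 0.0342]
tool_rot: [0.802, 0.598, -0.0, -0.0]
ft_force: [-0.4, 0.0, -1.6]
finger_gap: 0.0617
finger_force: 30.0
```

>>> drive_tool(offset=[[0,0,0.05],[0,0,0.1],[0,0,0.15],[0,0,0.2],[0,0,0.25],[0,0,0.25]], roll=[0,0,0,0,0,0], fingers=[1,1,1,1,1,1])

```text
time: 28.72
tcp_pos: [0.468, 0.3481, 0.032]
tool_rot: [0.802, 0.597, 0.0, 0.0]
ft_force: [-1.1, -0.2, -0.0]
finger_gap: 0.0615
finger_force: 30.0
```

>>> drive_tool(offset=[[0,0,0.03],[0,0,0.06],[0,0,0.09],[0,0,0.09]], roll=[0,0,0,0], fingers=[1,1,1,1])

```text
time: 29.05
tcp_pos: [0.468, 0.348, 0.0319]
tool_rot: [0.802, 0.598, 0.0, 0.0]
ft_force: [-2.4, -1.3, 7.3]
finger_gap: 0.0616
finger_force: 30.0
```

>>> drive_tool(offset=[[0,0,0],[0,0,0],[0,0,0],[0,0,0],[0,0,-1],[0,0,-3.5],[0,0,-7],[0,0,-10.5],[0,0,-14],[-2,0.5,-17],[-5,1.4,-17],[-8,2.2,-17],[-11,3,-17],[-14,3.8,-17],[-17,4.6,-17],[-20,5.4,-17],[-23,6.2,-17],[-26,7,-17],[-29,7.8,-17],[-32,8.6,-17]], roll=[0,0,0,0,0,0,0,0,0,0,0,0,0,0,0,0,0,0,0,0], fingers=[0.25,0.1,0,0,0,0,0,0,0,0,0,0,0,0,0,0,0,0,0,0])

```text
time: 30.72
tcp_pos: [0.4585, 0.0155, 0.2017]
tool_rot: [0.802, 0.598, 0.0, 0.0]
ft_force: [-0.7, 0.6, 0.9]
finger_gap: 0.0921
finger_force: 0.0
```

>>> drive_tool(offset=[[-3,0.8,0],[-6,1.6,0],[-9,2.4,0],[-12,3.2,0],[-15,4,0],[-18,4.8,0],[-21,5.6,0],[-24,6.5,0],[-27,7.3,0],[-30,8.1,0],[-32,8.7,0],[-32,8.7,0],[-32,8.7,0]], roll=[0.05,0.1,0.15,0.2,0.25,0.3,0.35,0.4,0.45,0.5,0.5,0.5,0.5], fingers=[0,0,0,0,0,0,0,0,0,0,0,0,0])

```text
time: 31.8
tcp_pos: [0.4504, -0.3153, 0.2012]
tool_rot: [0.925, 0.38, 0.0, -0.0]
ft_force: [0.7, 0.3, -0.8]
finger_gap: 0.0918
finger_force: 0.0
```

```bash
python3 go.py; python3 - <<'E'
from h import *
e=save('top','t13'); s=save('side','s13'); P=cloud(e)
for n,b,lo in (('frame',(.38,.56,.27,.45),.035),('lever',(.40,.56,.09,.25),.036),('housing',(.36,.56,-.1,.1),.048),('flange',(.58,.72,-.07,.08),.032)):
    try:
        m=band(e,P,lo,.08,*b); q=pts(e,m,.044); print(n,rect(q),np.percentile(P[...,2][(m>0)&np.isfinite(P[...,2])],[25,50,75]).round(4))
    except Exception as x: print(n,x)
a=e['frame'][175:375,180:480,::-1]; b=s['frame'][190:420,180:440,::-1]
cv2.imwrite('pics/a13.png',np.hstack([cv2.resize(a,(400,267)),cv2.resize(b,(302,267))]))
E
```

```text
t 31.8 tcp [ 450.4 -315.3  201.2] phi 44.63 tilt [0.0002 0.0004] F [ 0.7  0.3 -0.8] gap 0.0918 q [ 0.84  0.34 -0.35  1.85  0.14  0.98 -0.37]
frame (array([467.4, 347.1]), array([ 61.9, 123.6]), 73.5) [0.0392 0.041  0.0427]
lever (array([491.2, 171.3]), array([ 35.2, 117.9]), 81.0) [0.0401 0.0422 0.0436]
housing (array([462.5,  -7.2]), array([ 59.8, 113.1]), -88.7) [0.0515 0.053  0.0542]
flange (array([642.5,   5.8]), array([63. , 63.2]), -88.6) [0.0346 0.0365 0.0472]
```

View pics/a13.png

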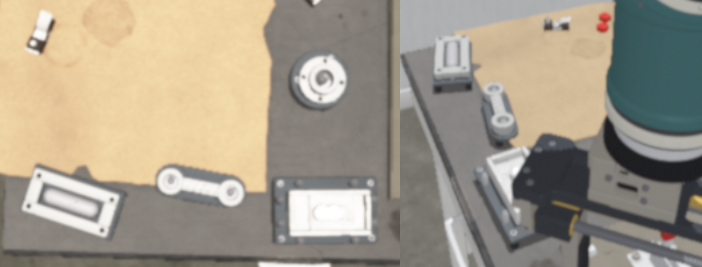

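Both views show all four castings flat in their nests, and the measured heights match full seating. The loose blocks are untouched and the arm is clear.

```bash
python3 -c "
from h import *
print(sign_off())"
```

```text
the job is handed in; nothing more can be done
None
```

All four castings came off the pile in order and are seated the right way up in their nests; I handed the job in at about 32 s of the 109 s allowed, with the arm clear and the loose blocks untouched.

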